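# Load the measuring fixture in mirrored order

## Robot

A 6-joint arm with a two-finger parallel gripper is mounted at the origin on the work surface. World frame = base frame: x ahead of the robot, y to its left, z up, the work surface at z = 0. Lengths are in m, angles in rad, forces in N, time in s.
With the tool pointing down it reaches from about 0.4 to 0.925 m from the base axis. Payload 3.4 kg.
Tool frame: the origin (TCP) lies midway between the tips of the shut fingers; the grasp point (between the pads) lies behind it (grasp_offset is the z of the grasp point in the tool frame, in m); z points along the fingers, y is the line along which they close (so a half turn about z gives the same grasp; the last joint's range is limited). The gripper opens to 85 mm and grips with 20 to 120 N. Pads are 22 mm wide; open, the fingers measure 114 mm over their backs; the gripper's body (76 mm by 85 mm) begins 54 mm behind the grasp point. The pads swing forward as they close: fully open they stand 13 mm farther back than shut.
Start: joints at [-1.246, 0.307, 1.506, -0, 1.328, -0.073], TCP at [0.223, -0.53, 0.231] pointing down, gripper open.
Joint ranges: [-3.12, 3.12], [-1.05, 2.28], [0.14, 2.33], [-1.42, 4.57], [0.1, 2.73], [-2.68, 2.68]. Speed limits (rad/s): [2.57, 2.57, 3.14, 3.14, 3.14, 3.14].

## Interface

Orientations are given as a 3x3 rotation matrix whose columns are the frame's x, y, z axes.
In Python, from rig import read_state, capture, job_done, search_frame, grasp_offset gives the robot as it stands.
- The arm moves only by the tool apply_moves, never from a script. Its argument "motion" is a list of rows, each a list of 4 numbers: the shift along the tool's x, y, z in units of 40 mm (1.0 is 40 mm), then the turn about the tool's z in units of 6 degrees (1.0 is 6 degrees). A call has 1 to 12 rows; each row shifts and turns the commanded pose from where the row before left it, along the tool's axes as they then stand; what a row does not reach is not made up. A row lasts 1/10 s, in which the tool goes at most 50 mm and 8.59 degrees, less where a joint would pass 70% of its speed; a pose out of reach is approached as far as the arm can. A call is refused whole if a number of a shift passes 1 or a number of a turn 1, either way. A call with a gripper value outside its range is refused whole. "gripper" is the opening, from 0 (shut) to 1 (fully open), set as the call begins (left out, the last holds). The fingers move at their own pace and stop on an object; the grip force is fixed at half the most. Time passes only in rows, so rows that do not move let the fingers close. It gives the time, the measured TCP pose, the force, the opening and the grip force at its end, in the units of the state.
- read_state(): the state, without advancing time (a new reading comes with each control period).
- capture(name): name is "scene" or "top" or "wrist"; returns a dict with "img" (400x640x3 uint8, red, green, blue), "intrinsics" (3x3 intrinsics, pixels), "position" and "rotation" of the camera in the world; the wrist camera has in their place "tool_from_camera" (4x4, takes a point from camera to tool coordinates, whose origin is the TCP and whose axes are the flange's). Camera axes: x right, y down, z forward; pixel columns grow to the right and rows downward; lengths in m; the calibration is good to about 2 mm. A picture is of the moment at which its call begins: read the wrist's pose just before it. There is no depth.
- job_done(): hands the job in; it is judged then, once.
Trained networks look in the newest picture that a camera, given by its name, has taken for a name from the list of things; names that differ only in an ending like _2 or _b are one class to them, and where a whole thing is asked for, a point or a joint stands for the part that bears it (a point fixed in the world has none). Each returns a list of dicts, best first, with "p" (0 to 1); they miss things now and then, are a little off and sometimes report something else, mostly with a low value. They report only what shows in the picture. A call takes as long as a camera call. They do not tell look-alikes from the thing itself.
- search_frame(query, camera): "bbox" ([centre column, centre row, width, height] in pixels, round what is visible of it).
The state is a dict: "time": time; "joint_pos": joint angles; "qvel": joint speeds; "joint_torque": joint torques, N m; "ee_pos": TCP position; "tcp_rot": TCP orientation; "wrist_force": force on the tool from outside, world axes, zero at the start; "torque": the same for the moment, N m; "width": finger opening in m; "grip_force": force on a finger pad.
Only numpy, scipy, OpenCV 4.12 (cv2) and the standard library are available. Lean on these libraries where they do the work, as an engineer would, in place of code of your own. Each camera call takes 0.05 s, during which the arm holds its last target. There are 200 camera calls.

## Task

The measuring program runs from the other end, so move the four steel samples from the cups of the black incoming rail into the cups of the aluminium measuring fixture in reverse left-to-right order: the sample now at the left end goes into the cup at the right end, the second from the left into the second from the right, and so on. Set each sample foot down and fully home, upright with its flange resting on the cup's rim, and let go of it.

Things in the scene. Friction and masses are not known exactly. Their poses are not given: they have to be found in the camera images.
- drum: Steel sample with a wide round head. Origin: centre of the foot's underside, z up. Tapered round foot, radius 7 mm at z 0 to 15.5 at z 21; flange, radius 22, z 21 to 27; head: diameter 42, z 27 to 59. 400 g. Starts upright in its cup, x within 12 degrees of the cup's x. Seated in any cup, the flange lies on the rim, the foot hangs free with 2 to 3 mm side play.
- pin: Steel sample with a slim tall round head. Origin: centre of the foot's underside, z up. Tapered round foot, radius 7 mm at z 0 to 15.5 at z 21; flange, radius 22, z 21 to 27; head: diameter 18, z 27 to 87. 260 g. Starts upright in its cup, x within 12 degrees of the cup's x. Seated in any cup, the flange lies on the rim, the foot hangs free with 2 to 3 mm side play.
- square: Steel sample with a square head. Origin: centre of the foot's underside, z up. Tapered round foot, radius 7 mm at z 0 to 15.5 at z 21; flange, radius 22, z 21 to 27; head: 28 (x) by 28 (y), z 27 to 69. 380 g. Starts upright in its cup, x within 12 degrees of the cup's x. Seated in any cup, the flange lies on the rim, the foot hangs free with 2 to 3 mm side play.
- blade: Steel sample with a flat tongue head. Origin: centre of the foot's underside, z up. Tapered round foot, radius 7 mm at z 0 to 15.5 at z 21; flange, radius 22, z 21 to 27; head: 14 thick (x), 38 wide (y), z 27 to 75. 330 g. Starts upright in its cup, x within 12 degrees of the cup's x. Seated in any cup, the flange lies on the rim, the foot hangs free with 2 to 3 mm side play.
- cup_drum: Grey plastic tapered cup fixed on the incoming rail, in which the drum sample starts (the four are alike). Origin: centre of its underside, 12 mm above the table; axes as the rail's. 26 mm high, rim outer radius 26 mm, mouth radius about 18 mm, about 12 mm at the floor 3 mm up. A seated sample's origin is 5 mm above this origin.
- cup_pin: Grey plastic tapered cup fixed on the incoming rail, in which the pin sample starts (the four are alike). Origin: centre of its underside, 12 mm above the table; axes as the rail's. 26 mm high, rim outer radius 26 mm, mouth radius about 18 mm, about 12 mm at the floor 3 mm up. A seated sample's origin is 5 mm above this origin.
- cup_square: Grey plastic tapered cup fixed on the incoming rail, in which the square sample starts (the four are alike). Origin: centre of its underside, 12 mm above the table; axes as the rail's. 26 mm high, rim outer radius 26 mm, mouth radius about 18 mm, about 12 mm at the floor 3 mm up. A seated sample's origin is 5 mm above this origin.
- cup_blade: Grey plastic tapered cup fixed on the incoming rail, in which the blade sample starts (the four are alike). Origin: centre of its underside, 12 mm above the table; axes as the rail's. 26 mm high, rim outer radius 26 mm, mouth radius about 18 mm, about 12 mm at the floor 3 mm up. A seated sample's origin is 5 mm above this origin.
- incoming_rail: Incoming rack: flat black rail, 64 (x) by 268 (y) by 12 mm, fixed on the table at the left or right; the grey cups stand in a row on it at y = +99, +33, -33, -99 mm. Origin: centre of the underside; z up, x away from the robot, y to the robot's left, turned by up to 16 degrees.
- fixture: Measuring fixture to be filled: aluminium plate, 74 (x) by 268 (y) by 12 mm, fixed on the table, with four empty aluminium cups, shaped like the grey ones, at y = +99, +33, -33, -99 mm, rims 38 mm above the table. Origin: centre of the underside; axes like the rail's, turned by up to 16 degrees. A seated sample's origin is 17 mm above this origin.
Mind the look-alikes: they are no part of the job. Leave any turquoise or yellow look-alike of the blade alone.

How it is judged:
By the outcome, as a careful person would: the job done as asked, in the order asked, and still so for the second after the job is handed in, with the robot touching nothing.
It also fails if it takes over 106 s, if anything falls off the work surface, if the arm or the gripper's body presses on something with over 40 N, if the wrist force passes 120 N, or if a joint passes its speed limit or range.

## Working session

There is one attempt and no reset: what is moved stays moved. The work goes in short steps, Python scripts to look and compute and a tool call to move; the robot and the scene stay as the last step left them, time stands still between calls to the robot, and variables do not carry over. Pictures are saved under pics/ and viewed, at most 14 in all, crops included, and the job is handed in when it is done.

Besides the shell and the picture viewer there is one more tool, called in YAML: its name, and indented under it one key for each argument. apply_moves: Moves the arm, as the interface text tells. Its arguments: {"type":"object","properties":{"motion":{"type":"array"},"gripper":{"type":"number"}},"required":["motion"]}

```bash
mkdir -p pics; ls; python3 - <<'E'
from rig import *
import cv2,json
import rig
s=read_state();print(s['time'],s['ee_pos'],s['tcp_rot'],s['width'],grasp_offset)
for c in ['scene','top']:
    d=capture(c);cv2.imwrite(f'pics/{c}0.png',d['img'][:,:,::-1])
    print(c,d['intrinsics'],d['position'],d['rotation'])
    for q in ['drum','pin','square','blade','cup_drum','fixture','incoming_rail']:
        print(q,[(round(r['p'],2),[round(float(v)) for v in r['bbox']]) for r in search_frame(q,c)][:9])
E
```

```text
pics
0.0 [ 0.22302698 -0.52924042  0.23037987] [[ 9.21518487e-01  3.88333940e-01 -6.54450197e-04]
 [ 3.88334462e-01 -9.21516442e-01  1.94759943e-03]
 [ 1.53232344e-04 -2.04889445e-03 -9.99997889e-01]] 0.0856595484022097 -0.0187
scene [[362.58054646   0.         320.59367144]
 [  0.         362.58054646 198.35810233]
 [  0.           0.           1.        ]] [ 1.03540651 -0.53824391  0.52352418] [[ 0.74427014  0.38292109 -0.54720507]
 [ 0.66743539 -0.39658919  0.63027535]
 [ 0.02433011 -0.83431916 -0.55074458]]
drum [(0.96, [284, 226, 23, 26])]
pin [(0.92, [229, 246, 23, 39])]
square [(0.9, [195, 263, 28, 36]), (0.59, [284, 235, 18, 17])]
blade [(0.77, [337, 250, 23, 34]), (0.72, [246, 204, 21, 30]), (0.58, [258, 234, 22, 34])]
cup_drum [(0.6, [285, 233, 21, 19]), (0.29, [227, 264, 30, 20])]
fixture [(0.67, [342, 173, 77, 47])]
incoming_rail [(0.71, [240, 272, 130, 73])]
top [[363.64375256   0.         313.24729112]
 [  0.         363.64375256 198.85280844]
 [  0.           0.           1.        ]] [ 0.54898324 -0.01145523  0.81656905] [[-0.01183422 -0.999862    0.01165876]
 [-0.99992174  0.01178601 -0.00419555]
 [ 0.00405756 -0.0117075  -0.99992323]]
drum [(0.83, [370, 190, 21, 21])]
pin [(0.77, [432, 197, 25, 18])]
square [(0.95, [463, 200, 25, 20])]
blade [(0.91, [355, 132, 27, 18]), (0.72, [400, 193, 30, 18]), (0.54, [364, 248, 23, 21])]
cup_drum [(0.58, [361, 187, 6, 16]), (0.55, [400, 194, 26, 23])]
fixture []
incoming_rail [(0.68, [410, 197, 125, 43])]
```

View pics/top0.png

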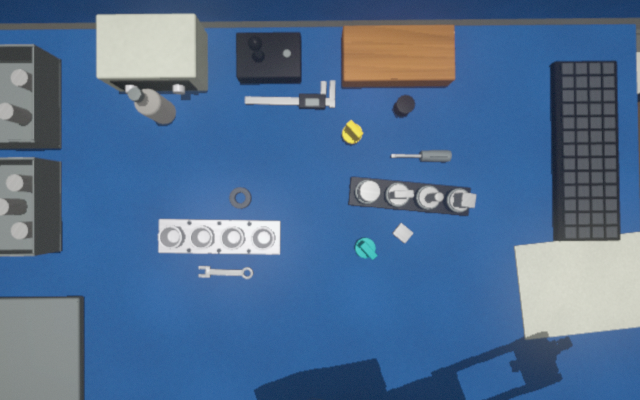

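View pics/scene0.png

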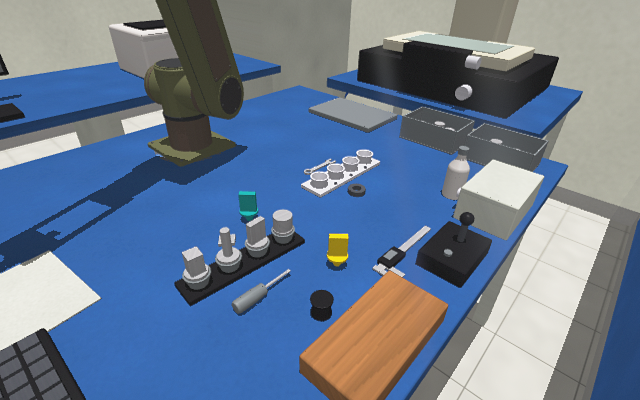

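Top view: fixture centre about (219,237), rail centre about (410,197). On the rail, left to right (robot's left = image left): drum (368,190), blade (400,194), pin (430,197), square (463,201).
These could be taken for the blade: yellow at (352,132), turquoise at (365,248), steel at (400,194). The steel one on the rail is the one I want. I'll measure the plates and check it in a close crop.

```bash
cat > h.py <<'E'
import numpy as np,cv2
from rig import *
def ray(d,uv,z,pose=None):
    """pixels -> world points on plane z"""
    if 'position' in d: P,R=np.array(d['position']),np.array(d['rotation'])
    else:
        p,Rt=pose; T=np.array(d['tool_from_camera']); R=Rt@T[:3,:3]; P=p+Rt@T[:3,3]
    K=np.array(d['intrinsics']); uv=np.atleast_2d(uv)
    v=(R@np.linalg.inv(K)@np.c_[uv,np.ones(len(uv))].T).T
    return P+v*((z-P[2])/v[:,2])[:,None]
def proj(d,X,pose=None):
    if 'position' in d: P,R=np.array(d['position']),np.array(d['rotation'])
    else:
        p,Rt=pose; T=np.array(d['tool_from_camera']); R=Rt@T[:3,:3]; P=p+Rt@T[:3,3]
    c=(np.atleast_2d(X)-P)@R; q=c@np.array(d['intrinsics']).T
    return q[:,:2]/q[:,2:]
def go(x,y,z,yaw):
    """shift in units to reach TCP x,y,z with tool y axis at yaw (rad)"""
    s=read_state(); R=np.array(s['tcp_rot']); p=np.array(s['ee_pos'])
    d=R.T@(np.array([x,y,z])-p)/.04
    a=np.arctan2(R[1,1],R[0,1]); t=(yaw-a+np.pi/2)%np.pi-np.pi/2
    print('t',round(s['time'],2),'p',p.round(4),'yaw',round(a,3),'w',round(s['width'],4),'gf',round(s['grip_force'],1),'F',np.round(s['wrist_force'],1),'| shift units',d.round(2),'turn units',round(float(-np.degrees(t)/6),2))
E
python3 - <<'E'
from h import *
d=capture('top');im=d['img'];g=cv2.cvtColor(im,cv2.COLOR_RGB2GRAY)
hsv=cv2.cvtColor(im,cv2.COLOR_RGB2HSV)
def rect(m,x0,x1,y0,y1):
    k=np.zeros_like(m);k[y0:y1,x0:x1]=m[y0:y1,x0:x1]
    c=max(cv2.findContours(k,0,2)[0],key=cv2.contourArea)
    r=cv2.minAreaRect(c);print(r);return cv2.boxPoints(r)
for n,m,b in [('fix',((hsv[...,1]<90)*255).astype('uint8'),(140,300,208,262)),('rail',((hsv[...,1]<110)|(hsv[...,2]<60)).astype('uint8')*255,(340,485,168,226))]:
    c=ray(d,rect(m,*b),.012);C=c.mean(0)
    e=[c[1]-c[0],c[2]-c[1]];l=[np.linalg.norm(v) for v in e];v=e[int(np.argmax(l))];v=v*np.sign(v[1])
    print(n,C.round(4),np.round(l,4),'yaw',np.arctan2(-v[0],v[1]).round(3))
for n,uv,z in [('drum',(368,190),.076),('bl',(400,194),.09),('pin',(432,197),.1),('sq',(466,200),.086)]: print(n,ray(d,uv,z).round(4))
cv2.imwrite('pics/crop1.png',cv2.resize(im[165:265,335:485,::-1],None,fx=5,fy=5,interpolation=2))
go(.55,-.2,.25,0)
E
```

```text
((218.5, 236.5), (35.0, 123.0), 90.0)
fix [0.4777 0.1952 0.012 ] [0.2714 0.0772] yaw -0.012
((412.3214416503906, 196.10012817382812), (127.0125961303711, 28.67165756225586), 5.1021647453308105)
rail [ 0.5619 -0.2344  0.012 ] [0.0635 0.2817] yaw -0.101
drum [[ 0.5743 -0.1264  0.076 ]]
bl [[ 0.5651 -0.1882  0.09  ]]
pin [[ 0.5582 -0.2488  0.1   ]]
sq [[ 0.5516 -0.3219  0.086 ]]
t 0.85 p [ 0.2233 -0.5299  0.2313] yaw -1.172 w 0.0855 gf 0.0 F [ 0.   1.1 -0.2] | shift units [10.73 -4.43 -0.47] turn units -11.19
```

View pics/crop1.png

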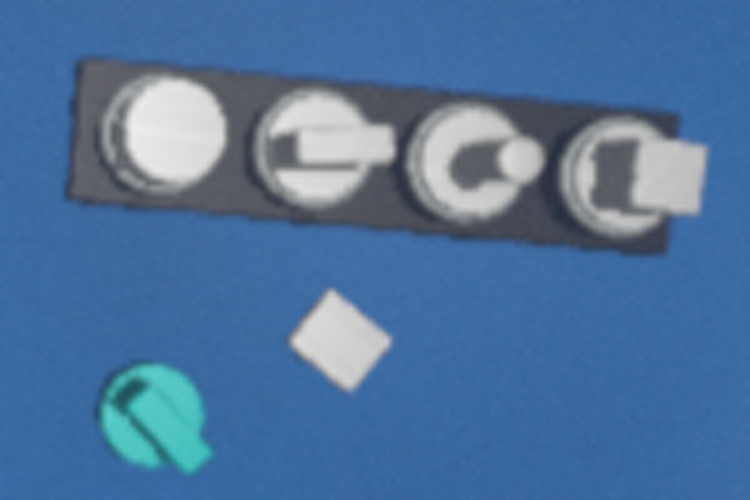

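The crop shows drum (170,130), blade (340,145), pin (500,160) and square (650,175) on the rail. The turquoise look-alike (155,415) stands apart, so the choice holds. Now moving above the rail for a wrist-camera measurement.

apply_moves:
  motion:
    - [0.98,-0.4,-0.1,0]
    - [0.98,-0.4,-0.1,0]
    - [0.98,-0.4,-0.1,0]
    - [0.98,-0.4,-0.1,0]
    - [0.98,-0.4,-0.1,0]
    - [0.98,-0.4,-0.1,0]
    - [0.98,-0.4,-0.1,0]
    - [0.98,-0.4,-0.1,0]
    - [0.98,-0.4,-0.1,0]
    - [0.98,-0.4,-0.1,0]
    - [0.5,-0.2,-0.1,0]

```text
time: 1.95
ee_pos: [0.5399, -0.2124, 0.2755]
tcp_rot: [[0.921, 0.391, 0.001], [0.391, -0.921, 0.001], [0.001, -0.0, -1.0]]
wrist_force: [-0.6, -1.5, 0.3]
width: 0.0856
grip_force: 0.0
```

apply_moves:
  motion:
    - [0,0,0,-1]
    - [0,0,0,-1]
    - [0,0,0,-1]
    - [0,0,0,-1]
    - [0,0,0,-1]
    - [0,0,0,-1]
    - [0,0,0,-1]
    - [0,0,0,-1]
    - [0,0,0,-1]
    - [0,0,0,-1]
    - [0,0,0,-0.24]
    - [0,0,0,0]

```text
time: 3.15
ee_pos: [0.5377, -0.2151, 0.2753]
tcp_rot: [[0.101, 0.995, 0.0], [0.995, -0.101, 0.0], [0.0, 0.0, -1.0]]
wrist_force: [-0.6, 0.8, -0.0]
width: 0.0851
grip_force: 0.0
```

```bash
python3 - <<'E'
from h import *
t=capture('top')
uv=np.array([[82,60],[70,200],[678,113],[665,252]])/5+[335-.4,165-.4]
c=ray(t,uv,.012);C=c.mean(0);print(c.round(4),C.round(4))
s=read_state();pose=(np.array(s['ee_pos']),np.array(s['tcp_rot']));d=capture('wrist')
print(d['tool_from_camera'],d['intrinsics'])
im=d['img'][:,:,::-1].copy();a=-.1
for o in (.099,.033,-.033,-.099):
    P=C+o*np.array([-np.sin(a),np.cos(a),0]);P[2]=.038
    for r in (.026,):
        X=[P+[r*np.cos(t),r*np.sin(t),0] for t in np.linspace(0,6.28,40)]
        cv2.polylines(im,[proj(d,X,pose).astype(int)],True,(0,0,255),1)
cv2.imwrite('pics/w1.png',im);cv2.imwrite('pics/w1raw.png',d['img'][:,:,::-1]);np.savez('w1.npz',p=pose[0],R=pose[1])
go(.5718,-.1305,.15,-.1)
E
```

```text
[[ 0.6067 -0.099   0.012 ]
 [ 0.5447 -0.0929  0.012 ]
 [ 0.5801 -0.3631  0.012 ]
 [ 0.5186 -0.3563  0.012 ]] [ 0.5625 -0.2279  0.012 ]
[[ 7.19023520e-04 -9.51736635e-01 -3.06915070e-01  7.85750105e-02]
 [ 9.99999144e-01  3.48760097e-04  1.26124515e-03 -1.69732195e-04]
 [-1.09333349e-03 -3.06915714e-01  9.51736071e-01 -1.42885971e-01]
 [ 0.00000000e+00  0.00000000e+00  0.00000000e+00  1.00000000e+00]] [[293.92834752   0.         325.12036352]
 [  0.         293.92834752 194.69072733]
 [  0.           0.           1.        ]]
t 3.25 p [ 0.5377 -0.2151  0.2753] yaw -0.101 w 0.0854 gf 0.0 F [-0.   0.4  0.2] | shift units [2.19 0.63 3.13] turn units -0.01
```

View pics/w1.png

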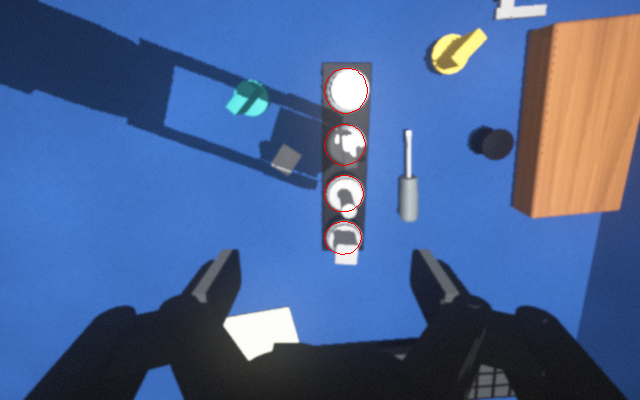

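The projected cup rims fall on the grey cups at (346,90), (346,145), (345,193) and (344,238), so the rail pose is confirmed. Starting with the drum.

apply_moves:
  motion:
    - [0.74,0.22,0.6,0]
    - [0.74,0.22,0.6,0]
    - [0.74,0.22,0.6,0]
    - [0,0,0,0]
    - [0,0,0.8,0]
    - [0,0,0.8,0]
    - [0,0,0.8,0]
    - [0,0,0.5,0]
    - [0,0,0,0]
  gripper: 1

```text
time: 4.15
ee_pos: [0.5706, -0.1295, 0.0849]
tcp_rot: [[0.101, 0.995, -0.006], [0.995, -0.101, 0.001], [0.001, -0.006, -1.0]]
wrist_force: [-0.9, 0.1, 0.5]
width: 0.0854
grip_force: 0.0
```

```bash
python3 -c "
from h import *
go(.5724,-.1294,.042,-.1)"
```

```text
t 4.15 p [ 0.5706 -0.1295  0.0849] yaw -0.101 w 0.0854 gf 0.0 F [-0.9  0.1  0.5] | shift units [0.01 0.05 1.07] turn units -0.01
```

apply_moves:
  motion:
    - [0,0.04,0.6,0]
    - [0,0,0.45,0]
    - [0,0,0,0]

```text
time: 4.45
ee_pos: [0.5737, -0.1299, 0.0448]
tcp_rot: [[0.1, 0.995, -0.002], [0.995, -0.1, 0.0], [0.0, -0.002, -1.0]]
wrist_force: [-0.5, 0.3, -1.2]
width: 0.0855
grip_force: 0.0
```

apply_moves:
  motion:
    - [0,0,0,0]
    - [0,0,0,0]
    - [0,0,0,0]
    - [0,0,0,0]
    - [0,0,0,0]
    - [0,0,0,0]
    - [0,0,0,0]
    - [0,0,0,0]
  gripper: 0

```text
time: 5.25
ee_pos: [0.5758, -0.1299, 0.0471]
tcp_rot: [[0.099, 0.995, 0.003], [0.995, -0.099, -0.001], [-0.001, 0.003, -1.0]]
wrist_force: [-0.5, -0.5, 6.3]
width: 0.0409
grip_force: 60.1
```

apply_moves:
  motion:
    - [0,0,-0.2,0]
    - [0,0,-0.5,0]
    - [0,0,-0.8,0]
    - [0,0,-0.8,0]
    - [0,0,-0.7,0]
    - [0.5,-0.28,-0.1,0]
    - [0.9,-0.5,0,0]
    - [0.9,-0.5,0,0]
    - [0.9,-0.5,0,0]
    - [0.9,-0.5,0,0]
    - [0.8,-0.45,0,0]
    - [0.5,-0.3,0,0]

```text
time: 6.45
ee_pos: [0.4726, 0.0995, 0.1691]
tcp_rot: [[0.098, 0.995, -0.002], [0.995, -0.098, 0.001], [0.0, -0.002, -1.0]]
wrist_force: [0.1, -0.7, -3.3]
width: 0.0406
grip_force: 61.4
```

apply_moves:
  motion:
    - [0,0,0,-0.5]
    - [0,0,0,-0.35]
    - [0,0,0,0]
    - [0,0,0,0]

```text
time: 6.85
ee_pos: [0.4748, 0.0974, 0.1692]
tcp_rot: [[0.012, 1.0, -0.001], [1.0, -0.012, -0.0], [-0.0, -0.001, -1.0]]
wrist_force: [-1.0, -1.5, -3.7]
width: 0.0404
grip_force: 61.4
```

```bash
python3 - <<'E'
from h import *
s=read_state();pose=(np.array(s['ee_pos']),np.array(s['tcp_rot']));d=capture('wrist')
im=d['img'][:,:,::-1].copy();a=-.012;C=np.array([.4777,.1952,.012])
for o in (.099,.033,-.033,-.099):
    P=C+o*np.array([-np.sin(a),np.cos(a),0]);P[2]=.038
    for r in (.026,.018):
        X=[P+[r*np.cos(t),r*np.sin(t),0] for t in np.linspace(0,6.28,40)]
        cv2.polylines(im,[proj(d,X,pose).astype(int)],True,(0,0,255),1)
cv2.imwrite('pics/w2.png',im)
go(.4765,.0962,.06,-.012)
E
```

```text
t 6.9 p [0.4749 0.0973 0.1692] yaw -0.012 w 0.0407 gf 61.4 F [ 0.  -0.7 -3.5] | shift units [-0.03  0.04  2.73] turn units 0.0
```

View pics/w2.png

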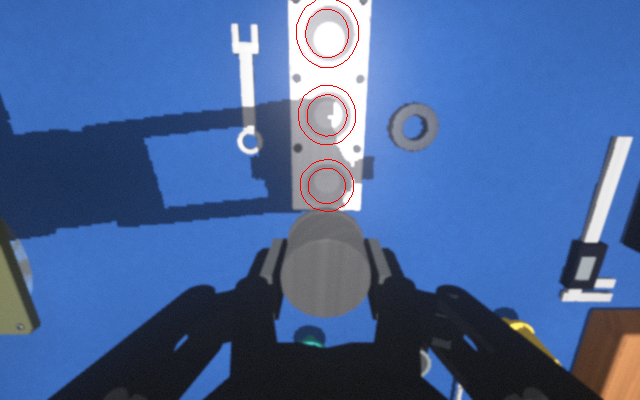

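The rim overlays lie on the fixture cups ((329,33), (327,115), (327,185)), and the drum is held straight between the pads at (326,275). Lowering it.

apply_moves:
  motion:
    - [-0.03,0.04,0.8,0]
    - [0,0,0.8,0]
    - [0,0,0.6,0]
    - [0,0,0.3,0]
    - [0,0,0.25,0]
    - [0,0,0.2,0]
    - [0,0,0.05,0]
    - [0,0,0,0]

```text
time: 7.7
ee_pos: [0.4772, 0.0962, 0.0494]
tcp_rot: [[0.011, 1.0, 0.0], [1.0, -0.011, 0.0], [0.0, 0.0, -1.0]]
wrist_force: [-0.5, -0.3, -4.5]
width: 0.0405
grip_force: 61.4
```

```bash
python3 -c "
from h import *
go(.4765,.0962,.0471,-.012)"
```

```text
t 7.7 p [0.4772 0.0962 0.0494] yaw -0.011 w 0.0405 gf 61.4 F [-0.5 -0.3 -4.5] | shift units [-0.   -0.02  0.06] turn units 0.01
```

apply_moves:
  motion:
    - [0,0,0.05,0]
    - [0,0,0.03,0]
    - [0,0,0,0]

```text
time: 8.0
ee_pos: [0.4776, 0.0963, 0.0471]
tcp_rot: [[0.011, 1.0, 0.002], [1.0, -0.011, 0.0], [0.0, 0.002, -1.0]]
wrist_force: [-0.8, -0.3, 3.4]
width: 0.0407
grip_force: 62.3
```

apply_moves:
  motion:
    - [0,0,0,0]
    - [0,0,0,0]
    - [0,0,0,0]
    - [0,0,0,0]
    - [0,0,0,0]
    - [0,0,-0.3,0]
    - [0,0,-0.6,0]
    - [0,0,-0.8,0]
    - [0,0,-0.9,0]
    - [0,0,-0.6,0]
    - [0,0,0,0]
  gripper: 1

```text
time: 9.1
ee_pos: [0.4796, 0.0966, 0.1777]
tcp_rot: [[0.011, 1.0, 0.008], [1.0, -0.011, 0.001], [0.001, 0.008, -1.0]]
wrist_force: [0.2, -0.4, 0.2]
width: 0.0853
grip_force: 0.0
```

```bash
python3 - <<'E'
from h import *
go(.5658,-.1951,.16,-.1)
s=read_state();pose=(np.array(s['ee_pos']),np.array(s['tcp_rot']));d=capture('wrist');im=d['img'][:,:,::-1].copy()
d=capture('top');a=d['img'][205:265,150:290,::-1];b=d['img'][165:225,340:480,::-1]
cv2.imwrite('pics/c3.png',np.vstack([cv2.resize(x,None,fx=4,fy=4,interpolation=2) for x in (a,b)]))
E
```

```text
t 9.1 p [0.4796 0.0966 0.1777] yaw -0.011 w 0.0853 gf 0.0 F [ 0.2 -0.4  0.2] | shift units [-7.27  2.23  0.45] turn units 0.85
```

View pics/c3.png

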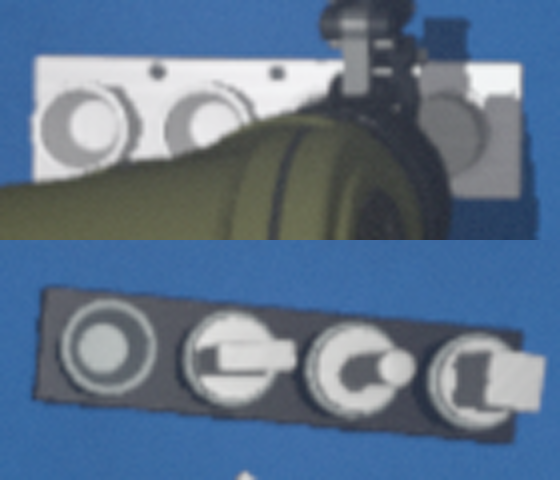

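The drum cup on the rail is empty, and the drum met its rim in the fixture at the same height as before. Blade next; it lies almost along world y, which is the current yaw.

apply_moves:
  motion:
    - [-0.6,0.19,0,0]
    - [-0.96,0.29,0,0]
    - [-0.96,0.29,0,0]
    - [-0.96,0.29,0,0]
    - [-0.96,0.29,0,0]
    - [-0.96,0.29,0,0]
    - [-0.96,0.29,0,0]
    - [-0.91,0.3,0.3,0]
    - [0,0,0.5,0]
    - [0,0,0,0]
    - [0,0,0,0]

```text
time: 10.3
ee_pos: [0.5613, -0.1946, 0.1401]
tcp_rot: [[0.011, 1.0, -0.005], [1.0, -0.011, 0.002], [0.002, -0.005, -1.0]]
wrist_force: [-0.0, 0.0, 0.6]
width: 0.0859
grip_force: 0.0
```

```bash
python3 - <<'E'
from h import *
go(.5658,-.1951,.06,-.012)
s=read_state();pose=(np.array(s['ee_pos']),np.array(s['tcp_rot']));d=capture('wrist');im=d['img'][:,:,::-1].copy()
def box(P,z,hx,hy,a,col):
    R=np.array([[np.cos(a),-np.sin(a)],[np.sin(a),np.cos(a)]])
    X=[np.r_[P+R@v,z] for v in np.array([[hx,hy],[hx,-hy],[-hx,-hy],[-hx,hy]])]
    cv2.polylines(im,[proj(d,X,pose).astype(int)],True,col,1)
box(np.array([.5658,-.1951]),.092,.007,.019,-.012,(0,0,255))
cv2.imwrite('pics/w4.png',im)
E
```

```text
t 10.3 p [ 0.5613 -0.1946  0.1401] yaw -0.011 w 0.0859 gf 0.0 F [-0.   0.   0.6] | shift units [-0.02  0.12  2.  ] turn units 0.01
```

View pics/w4.png

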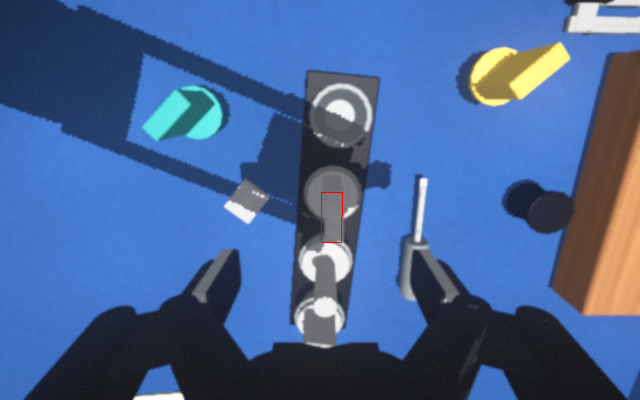

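The red model box sits on the steel blade's top at (332,217), and its yaw agrees. Descending.

apply_moves:
  motion:
    - [0,0.1,0.5,0]
    - [0,0,0.6,0]
    - [0,0,0.5,0]
    - [0,0,0.35,0]
    - [0,0,0,0]

```text
time: 10.85
ee_pos: [0.5657, -0.1939, 0.063]
tcp_rot: [[0.009, 1.0, -0.003], [1.0, -0.009, 0.001], [0.001, -0.003, -1.0]]
wrist_force: [-0.0, -0.2, 0.6]
width: 0.0856
grip_force: 0.0
```

apply_moves:
  motion:
    - [0,0,0,0]
    - [0,0,0,0]
    - [0,0,0,0]
    - [0,0,0,0]
    - [0,0,0,0]
    - [0,0,0,0]
    - [0,0,0,0]
    - [0,0,0,0]
    - [0,0,0,0]
    - [0,0,0,0]
  gripper: 0

```text
time: 11.85
ee_pos: [0.5673, -0.1957, 0.0648]
tcp_rot: [[0.011, 1.0, 0.001], [1.0, -0.011, -0.0], [-0.0, 0.001, -1.0]]
wrist_force: [-0.7, 0.3, 5.5]
width: 0.013
grip_force: 60.1
```

apply_moves:
  motion:
    - [0,0,-0.2,0]
    - [0,0,-0.5,0]
    - [0,0,-0.8,0]
    - [0,0,-0.8,0]
    - [0,0,-0.7,0]
    - [0.5,-0.13,0,0]
    - [0.95,-0.25,0,0]
    - [0.95,-0.25,0,0]
    - [0.95,-0.25,0,0]
    - [0.95,-0.25,0,0]
    - [0.95,-0.25,0,0]
    - [0.95,-0.25,0,0]

```text
time: 13.05
ee_pos: [0.5018, 0.0551, 0.1827]
tcp_rot: [[0.011, 1.0, -0.004], [1.0, -0.011, 0.0], [0.0, -0.004, -1.0]]
wrist_force: [0.6, 1.3, -3.6]
width: 0.0131
grip_force: 58.8
```

apply_moves:
  motion:
    - [0.95,-0.25,0,0]
    - [0.95,-0.25,0,0]
    - [0.5,-0.15,0,0]
    - [0.32,-0.07,0,0]
    - [0,0,0,0]
    - [0,0,0,0]
    - [0,0,0,0]

```text
time: 13.75
ee_pos: [0.4769, 0.1612, 0.1838]
tcp_rot: [[0.012, 1.0, -0.0], [1.0, -0.012, -0.001], [-0.001, -0.0, -1.0]]
wrist_force: [0.4, 0.3, -3.9]
width: 0.0127
grip_force: 58.8
```

```bash
python3 - <<'E'
from h import *
go(.4773,.1622,.0648,-.012)
d=capture('wrist');cv2.imwrite('pics/w5.png',d['img'][:,:,::-1])
E
```

```text
t 13.75 p [0.4769 0.1612 0.1838] yaw -0.012 w 0.0127 gf 58.8 F [ 0.4  0.3 -3.9] | shift units [0.03 0.01 2.97] turn units 0.0
```

View pics/w5.png

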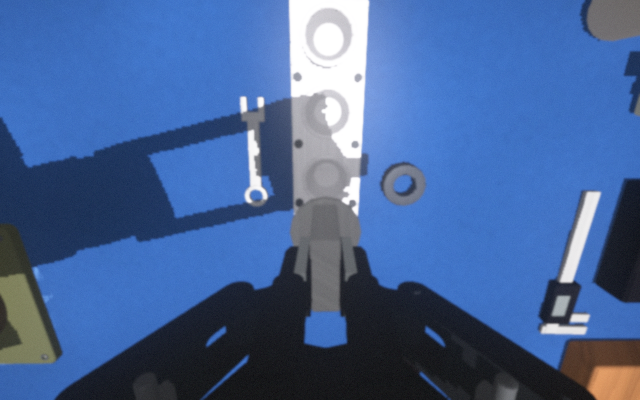

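The blade is held upright at (327,250). The cups ahead are +99 at (329,38), +33 at (327,112) and the target −33 at (327,177), the same view as for the drum one pitch on. Lowering.

apply_moves:
  motion:
    - [0.02,0.01,0.8,0]
    - [0,0,0.8,0]
    - [0,0,0.6,0]
    - [0,0,0.3,0]
    - [0,0,0.2,0]
    - [0,0,0.15,0]
    - [0,0,0.1,0]
    - [0,0,0.07,0]
    - [0,0,0,0]

```text
time: 14.7
ee_pos: [0.4779, 0.1629, 0.0648]
tcp_rot: [[0.011, 1.0, 0.002], [1.0, -0.011, 0.0], [0.0, 0.002, -1.0]]
wrist_force: [-1.7, -2.4, 3.6]
width: 0.0126
grip_force: 60.0
```

apply_moves:
  motion:
    - [0,0,0,0]
    - [0,0,0,0]
    - [0,0,0,0]
    - [0,0,0,0]
    - [0,0,0,0]
    - [0,0,0,0]
    - [0,0,-0.3,0]
    - [0,0,-0.6,0]
    - [0,0,-0.8,0]
    - [0,0,-0.9,0]
    - [0,0,-0.3,0]
    - [0,0,0,0]
  gripper: 1

```text
time: 15.9
ee_pos: [0.4787, 0.1634, 0.1812]
tcp_rot: [[0.011, 1.0, 0.005], [1.0, -0.011, 0.001], [0.001, 0.005, -1.0]]
wrist_force: [-0.3, -0.0, 0.2]
width: 0.0851
grip_force: 0.0
```

apply_moves:
  motion:
    - [-0.6,0.12,0,0]
    - [-0.96,0.2,0,0]
    - [-0.96,0.2,0,0]
    - [-0.96,0.2,0,0]
    - [-0.96,0.2,0,0]
    - [-0.96,0.2,0,0]
    - [-0.96,0.2,0,0]
    - [-0.96,0.2,0,0]
    - [-0.96,0.2,0,0]
    - [-0.96,0.2,0,0]
    - [-0.96,0.2,0,0]
    - [-0.35,0.05,0,0]

```text
time: 17.1
ee_pos: [0.5593, -0.2633, 0.1768]
tcp_rot: [[0.013, 1.0, -0.002], [1.0, -0.013, -0.0], [-0.0, -0.002, -1.0]]
wrist_force: [0.1, 0.2, 0.1]
width: 0.0853
grip_force: 0.0
```

apply_moves:
  motion:
    - [0,0,0,0]
    - [0,0,0,0]

```text
time: 17.3
ee_pos: [0.5583, -0.2584, 0.1777]
tcp_rot: [[0.011, 1.0, -0.003], [1.0, -0.011, 0.003], [0.003, -0.003, -1.0]]
wrist_force: [-1.1, 0.5, -0.0]
width: 0.0856
grip_force: 0.0
```

```bash
python3 - <<'E'
from h import *
go(.5592,-.2607,.072,-.012)
s=read_state();pose=(np.array(s['ee_pos']),np.array(s['tcp_rot']));d=capture('wrist');im=d['img'][:,:,::-1].copy()
for z,r in ((.104,.009),(.044,.022)):
    X=[[.5592+r*np.cos(t),-.2607+r*np.sin(t),z] for t in np.linspace(0,6.28,30)]
    cv2.polylines(im,[proj(d,X,pose).astype(int)],True,(0,0,255),1)
X=[[.5526+x,-.3264+y,.086] for x,y in [(.014,.014),(.014,-.014),(-.014,-.014),(-.014,.014)]]
cv2.polylines(im,[proj(d,X,pose).astype(int)],True,(0,255,0),1)
t=capture('top')['img'][205:265,150:290,::-1]
cv2.imwrite('pics/w6.png',np.vstack([cv2.resize(im[:,180:480],(560,747))[200:500],cv2.resize(t,(560,240),interpolation=2)]))
E
```

```text
t 17.3 p [ 0.5583 -0.2584  0.1777] yaw -0.011 w 0.0856 gf 0.0 F [-1.1  0.5 -0. ] | shift units [-0.06  0.03  2.64] turn units 0.01
```

View pics/w6.png

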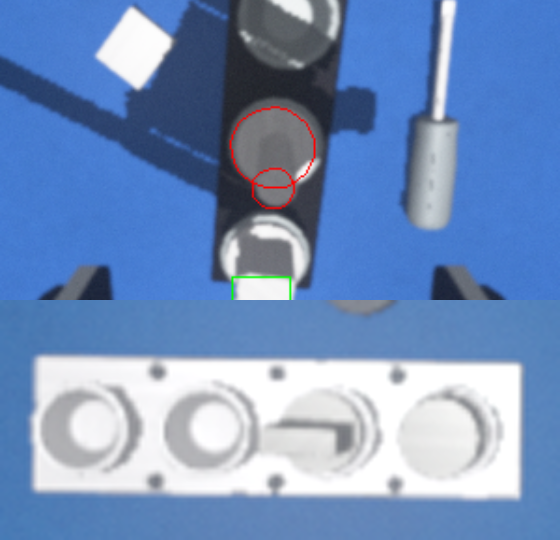

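Pin flange and head overlays match at (273,145) and (273,188). In the fixture the blade and drum stand upright in the two right-hand cups. Grasping the pin.

apply_moves:
  motion:
    - [-0.06,0.03,0.6,0]
    - [0,0,0.8,0]
    - [0,0,0.7,0]
    - [0,0,0.5,0]
    - [0,0,0.19,0]
    - [0,0,0,0]

```text
time: 18.0
ee_pos: [0.5599, -0.2605, 0.0668]
tcp_rot: [[0.009, 1.0, -0.002], [1.0, -0.009, 0.001], [0.001, -0.002, -1.0]]
wrist_force: [0.1, 0.9, -0.1]
width: 0.0853
grip_force: 0.0
```

apply_moves:
  motion:
    - [0,0,0,0]
    - [0,0,0,0]
    - [0,0,0,0]
    - [0,0,0,0]
    - [0,0,0,0]
    - [0,0,0,0]
    - [0,0,0,0]
    - [0,0,0,0]
    - [0,0,0,0]
    - [0,0,0,0]
  gripper: 0

```text
time: 19.0
ee_pos: [0.5611, -0.2625, 0.0683]
tcp_rot: [[0.011, 1.0, 0.001], [1.0, -0.011, -0.001], [-0.001, 0.001, -1.0]]
wrist_force: [0.3, 0.9, 5.0]
width: 0.0163
grip_force: 58.6
```

apply_moves:
  motion:
    - [0,0,-0.2,0]
    - [0,0,-0.5,0]
    - [0,0,-0.8,0]
    - [0,0,-0.8,0]
    - [0,0,-0.7,0]
    - [0.5,-0.09,0,0]
    - [0.95,-0.17,0,0]
    - [0.95,-0.17,0,0]
    - [0.95,-0.17,0,0]
    - [0.95,-0.17,0,0]
    - [0.95,-0.17,0,0]
    - [0.95,-0.17,0,0]

```text
time: 20.2
ee_pos: [0.5162, -0.0114, 0.186]
tcp_rot: [[0.011, 1.0, -0.004], [1.0, -0.011, 0.001], [0.001, -0.004, -1.0]]
wrist_force: [-0.5, -0.3, -2.6]
width: 0.0164
grip_force: 58.9
```

apply_moves:
  motion:
    - [0.95,-0.17,0,0]
    - [0.95,-0.17,0,0]
    - [0.95,-0.17,0,0]
    - [0.95,-0.17,0,0]
    - [0.95,-0.17,0,0]
    - [0.8,-0.15,0,0]
    - [0.5,-0.1,0,0]
    - [0,0,0,0]
    - [0,0,0,0]
    - [0,0,0,0]

```text
time: 21.2
ee_pos: [0.4765, 0.2278, 0.1869]
tcp_rot: [[0.011, 1.0, -0.002], [1.0, -0.011, -0.001], [-0.001, -0.002, -1.0]]
wrist_force: [-0.0, -1.0, -3.1]
width: 0.0166
grip_force: 58.9
```

```bash
python3 - <<'E'
from h import *
go(.4781,.2282,.0683,-.012)
d=capture('wrist');cv2.imwrite('pics/w7.png',d['img'][:,:,::-1])
E
```

```text
t 21.2 p [0.4765 0.2278 0.1869] yaw -0.011 w 0.0166 gf 58.9 F [-0.  -1.  -3.1] | shift units [0.02 0.04 2.96] turn units 0.01
```

View pics/w7.png

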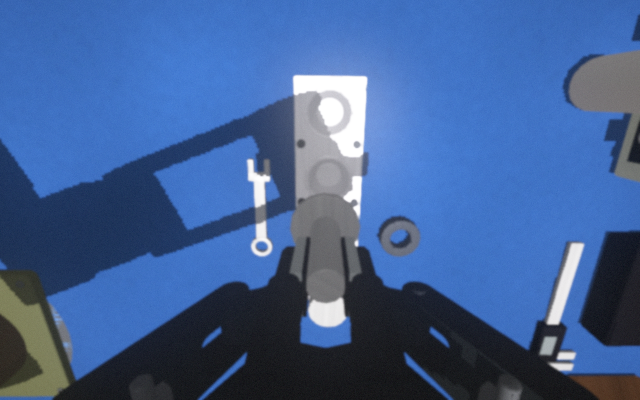

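The pin hangs straight at (326,250). The +33 cup at (329,178) and the +99 cup at (329,112) are empty. Lowering.

apply_moves:
  motion:
    - [0.02,0.03,0.8,0]
    - [0,0,0.8,0]
    - [0,0,0.6,0]
    - [0,0,0.3,0]
    - [0,0,0.2,0]
    - [0,0,0.15,0]
    - [0,0,0.1,0]
    - [0,0,0.07,0]
    - [0,0,0,0]

```text
time: 22.15
ee_pos: [0.4794, 0.2294, 0.0683]
tcp_rot: [[0.01, 1.0, 0.002], [1.0, -0.01, 0.0], [0.0, 0.002, -1.0]]
wrist_force: [-1.3, -2.7, 4.0]
width: 0.0167
grip_force: 59.9
```

apply_moves:
  motion:
    - [0,0,0,0]
    - [0,0,0,0]
    - [0,0,0,0]
    - [0,0,0,0]
    - [0,0,0,0]
    - [0,0,0,0]
    - [0,0,-0.3,0]
    - [0,0,-0.6,0]
    - [0,0,-0.8,0]
    - [0,0,-0.9,0]
    - [0,0,-0.3,0]
    - [0,0,0,0]
  gripper: 1

```text
time: 23.35
ee_pos: [0.4803, 0.2301, 0.1857]
tcp_rot: [[0.011, 1.0, 0.005], [1.0, -0.011, 0.002], [0.002, 0.005, -1.0]]
wrist_force: [0.1, -0.4, -1.1]
width: 0.0856
grip_force: 0.0
```

apply_moves:
  motion:
    - [-0.6,0.1,0,0]
    - [-0.96,0.14,0,0]
    - [-0.96,0.14,0,0]
    - [-0.96,0.14,0,0]
    - [-0.96,0.14,0,0]
    - [-0.96,0.14,0,0]
    - [-0.96,0.14,0,0]
    - [-0.96,0.14,0,0]
    - [-0.96,0.14,0,0]
    - [-0.96,0.14,0,0]
    - [-0.96,0.14,0,0]

```text
time: 24.45
ee_pos: [0.5331, -0.1803, 0.181]
tcp_rot: [[0.011, 1.0, -0.003], [1.0, -0.011, 0.002], [0.001, -0.003, -1.0]]
wrist_force: [0.3, 0.1, 0.1]
width: 0.0854
grip_force: 0.0
```

apply_moves:
  motion:
    - [-0.96,0.14,0,0]
    - [-0.96,0.14,0,0]
    - [-0.96,0.14,0,0]
    - [-0.7,0.03,0,0]
    - [0,0,0,0]
    - [0,0,0,0]
    - [0,0,0,0]

```text
time: 25.15
ee_pos: [0.5499, -0.321, 0.1816]
tcp_rot: [[0.01, 1.0, -0.002], [1.0, -0.01, 0.002], [0.002, -0.002, -1.0]]
wrist_force: [0.8, -0.1, 0.3]
width: 0.0852
grip_force: 0.0
```

```bash
python3 - <<'E'
from h import *
go(.5526,-.3264,.056,-.012)
s=read_state();pose=(np.array(s['ee_pos']),np.array(s['tcp_rot']));d=capture('wrist');im=d['img'][:,:,::-1].copy()
for a,c in ((0,(0,0,255)),(-.1,(0,255,0))):
    R=np.array([[np.cos(a),-np.sin(a)],[np.sin(a),np.cos(a)]])
    X=[np.r_[R@v+[.5526,-.3264],.086] for v in .014*np.array([[1,1],[1,-1],[-1,-1],[-1,1]])]
    cv2.polylines(im,[proj(d,X,pose).astype(int)],True,c,1)
t=capture('top')['img'][205:265,150:290,::-1]
cv2.imwrite('pics/w8.png',np.vstack([cv2.resize(im[120:270,240:440],(560,350))[:420],cv2.resize(t,(560,240),interpolation=2)]))
E
```

```text
t 25.15 p [ 0.5499 -0.321   0.1816] yaw -0.01 w 0.0852 gf 0.0 F [ 0.8 -0.1  0.3] | shift units [-0.14  0.08  3.14] turn units 0.02
```

View pics/w8.png

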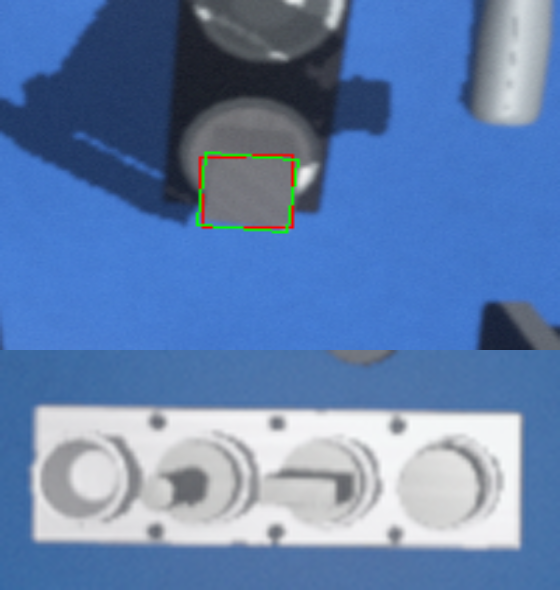

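Square head overlay matches at (248,192), with its yaw between the two boxes. Pin, blade and drum stand upright in the fixture. Grasping the square with a small turn.

apply_moves:
  motion:
    - [-0.14,0.08,0.6,0.4]
    - [0,0,0.8,0]
    - [0,0,0.7,0]
    - [0,0,0.6,0]
    - [0,0,0.3,0]
    - [0,0,0.1,0]
    - [0,0,0,0]

```text
time: 25.95
ee_pos: [0.5542, -0.3278, 0.0591]
tcp_rot: [[0.052, 0.999, 0.0], [0.999, -0.052, 0.0], [0.0, 0.0, -1.0]]
wrist_force: [0.6, 1.0, 0.1]
width: 0.0852
grip_force: 0.0
```

apply_moves:
  motion:
    - [0,0,0,0]
    - [0,0,0,0]
    - [0,0,0,0]
    - [0,0,0,0]
    - [0,0,0,0]
    - [0,0,0,0]
    - [0,0,0,0]
    - [0,0,0,0]
    - [0,0,0,0]
    - [0,0,0,0]
  gripper: 0

```text
time: 26.95
ee_pos: [0.5544, -0.3286, 0.0598]
tcp_rot: [[0.052, 0.999, 0.001], [0.999, -0.052, -0.001], [-0.001, 0.001, -1.0]]
wrist_force: [-0.7, 0.6, 5.4]
width: 0.0276
grip_force: 58.0
```

apply_moves:
  motion:
    - [0,0,-0.2,0]
    - [0,0,-0.5,0]
    - [0,0,-0.8,0]
    - [0,0,-0.9,0]
    - [0,0,-0.8,0]
    - [0.5,-0.09,0,0]
    - [0.96,-0.167,0,0]
    - [0.96,-0.167,0,0]
    - [0.96,-0.167,0,0]
    - [0.96,-0.167,0,0]
    - [0.96,-0.167,0,0]
    - [0.96,-0.167,0,0]

```text
time: 28.15
ee_pos: [0.5211, -0.0733, 0.1853]
tcp_rot: [[0.053, 0.999, -0.004], [0.999, -0.053, 0.001], [0.001, -0.004, -1.0]]
wrist_force: [0.4, 1.1, -4.9]
width: 0.0277
grip_force: 58.6
```

apply_moves:
  motion:
    - [0.96,-0.167,0,0]
    - [0.96,-0.167,0,0]
    - [0.96,-0.167,0,0]
    - [0.96,-0.167,0,0]
    - [0.96,-0.167,0,0]
    - [0.96,-0.167,0,0]
    - [0.96,-0.167,0,0]
    - [0.96,-0.167,0,0]
    - [0.9,-0.16,0,0]
    - [0.59,-0.1,0,0]
    - [0,0,0,-0.4]
    - [0,0,0,0]

```text
time: 29.35
ee_pos: [0.4766, 0.2944, 0.1851]
tcp_rot: [[0.008, 1.0, -0.004], [1.0, -0.008, -0.002], [-0.002, -0.004, -1.0]]
wrist_force: [-0.2, -1.0, -3.6]
width: 0.0272
grip_force: 58.6
```

apply_moves:
  motion:
    - [0,0,0,0]
    - [0,0,0,0]

```text
time: 29.55
ee_pos: [0.4783, 0.2931, 0.1862]
tcp_rot: [[0.012, 1.0, -0.001], [1.0, -0.012, -0.001], [-0.001, -0.001, -1.0]]
wrist_force: [0.2, -0.2, -4.1]
width: 0.0273
grip_force: 58.6
```

```bash
python3 - <<'E'
from h import *
go(.4789,.2935,.0598,-.012)
d=capture('wrist');cv2.imwrite('pics/w9.png',d['img'][:,:,::-1])
E
```

```text
t 29.55 p [0.4783 0.2931 0.1862] yaw -0.012 w 0.0273 gf 58.6 F [ 0.2 -0.2 -4.1] | shift units [0.01 0.02 3.16] turn units 0.0
```

View pics/w9.png

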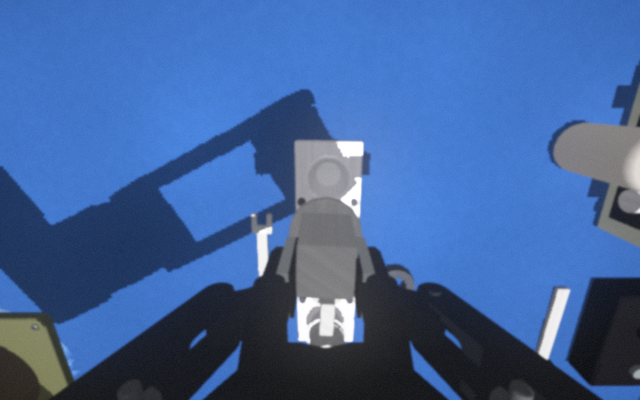

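The square hangs straight at (326,250), with the last empty cup ahead at (328,176). Lowering and releasing.

apply_moves:
  motion:
    - [0.01,0.01,0.8,0]
    - [0,0,0.8,0]
    - [0,0,0.7,0]
    - [0,0,0.35,0]
    - [0,0,0.2,0]
    - [0,0,0.15,0]
    - [0,0,0.1,0]
    - [0,0,0.1,0]
    - [0,0,0,0]

```text
time: 30.5
ee_pos: [0.4802, 0.2945, 0.06]
tcp_rot: [[0.011, 1.0, 0.002], [1.0, -0.011, 0.001], [0.001, 0.002, -1.0]]
wrist_force: [-0.6, -0.9, -0.5]
width: 0.0277
grip_force: 59.1
```

apply_moves:
  motion:
    - [0,0,0,0]

```text
time: 30.6
ee_pos: [0.4802, 0.2945, 0.0599]
tcp_rot: [[0.011, 1.0, 0.002], [1.0, -0.011, 0.001], [0.001, 0.002, -1.0]]
wrist_force: [0.2, -1.0, 0.8]
width: 0.0274
grip_force: 59.3
```

apply_moves:
  motion:
    - [0,0,0.03,0]
    - [0,0,0,0]

```text
time: 30.8
ee_pos: [0.4803, 0.2945, 0.0597]
tcp_rot: [[0.01, 1.0, 0.002], [1.0, -0.01, 0.001], [0.001, 0.002, -1.0]]
wrist_force: [-2.0, -2.2, 9.4]
width: 0.0274
grip_force: 60.3
```

apply_moves:
  motion:
    - [0,0,0,0]
    - [0,0,0,0]
    - [0,0,0,0]
    - [0,0,0,0]
    - [0,0,0,0]
    - [0,0,0,0]
    - [0,0,-0.3,0]
    - [0,0,-0.6,0]
    - [0,0,-0.8,0]
    - [0,0,-0.9,0]
    - [0,0,-0.9,0]
    - [0,0,0,0]
  gripper: 1

```text
time: 32.0
ee_pos: [0.4829, 0.296, 0.2043]
tcp_rot: [[0.011, 1.0, 0.011], [1.0, -0.011, 0.006], [0.006, 0.011, -1.0]]
wrist_force: [0.6, 0.2, 0.3]
width: 0.0858
grip_force: 0.0
```

apply_moves:
  motion:
    - [-0.6,0.1,0,0]
    - [-0.96,0.14,0,0]
    - [-0.96,0.14,0,0]
    - [-0.96,0.14,0,0]
    - [-0.96,0.14,0,0]
    - [-0.96,0.14,0,0]
    - [-0.96,0.14,0,0]
    - [-0.96,0.14,0,0]
    - [-0.96,0.14,0,0]
    - [-0.96,0.14,0,0]
    - [-0.96,0.14,0,0]

```text
time: 33.1
ee_pos: [0.5347, -0.1159, 0.1978]
tcp_rot: [[0.011, 1.0, -0.0], [1.0, -0.011, 0.0], [0.0, -0.0, -1.0]]
wrist_force: [1.1, 0.3, -0.4]
width: 0.0852
grip_force: 0.0
```

apply_moves:
  motion:
    - [-0.96,0.14,0,0]
    - [-0.6,0.1,0,0]
    - [0,0,0,0]
    - [0,0,0,0]
    - [0,0,0,0]

```text
time: 33.6
ee_pos: [0.5434, -0.1758, 0.1975]
tcp_rot: [[0.01, 1.0, -0.001], [1.0, -0.01, 0.001], [0.001, -0.001, -1.0]]
wrist_force: [0.8, 1.1, -0.0]
width: 0.0856
grip_force: 0.0
```

```bash
python3 - <<'E'
from h import *
t=capture('top')['img'][205:265,150:290,::-1];s=capture('scene')['img'][130:205,280:400,::-1]
cv2.imwrite('pics/f.png',np.vstack([cv2.resize(t,(560,240),interpolation=2),cv2.resize(s,(560,350),interpolation=2)]))
E
```

```text
(no output)
```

View pics/f.png

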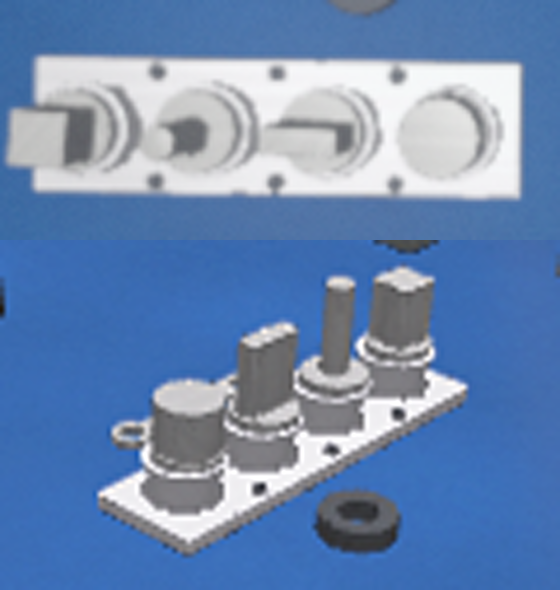

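All four stand upright with their flanges on the rims. From the left in the top view they are square (40,137), pin (160,140), blade (305,145) and drum (440,138). Handing in.

```bash
python3 -c "
from rig import *
print(job_done())"
```

```text
the job is handed in; nothing more can be done
None
```

The job is handed in: the four samples are in the fixture in reverse order (left to right: square, pin, blade, drum), upright with flanges on the rims and released, at about 34 s on the robot's clock.

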